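# Set the spring dividers to a maquette's base points

## Robot

A 6-joint arm with a two-finger parallel gripper is mounted at the origin on a cart in front of the work surface, level with it; the furniture and walls round the work are solid. World frame = base frame: x ahead of the robot, y to its left, z up, the work surface at z = 0. Lengths are in m, angles in rad, forces in N, time in s.
With the tool pointing down it reaches from about 0.225 to 0.725 m from the base axis. Payload 3.1 kg.
Tool frame: the origin (TCP) lies at the very end of the fingers, on their centre line; the grasp point (between the pads) lies 19 mm behind it; z points along the fingers, y is the line along which they close (so a half turn about z gives the same grasp; the last joint's range is limited). The gripper opens to 85 mm and grips with 20 to 120 N. Pads are 22 mm wide; open, the fingers measure 114 mm over their backs; the gripper's body (76 mm by 85 mm) begins 54 mm behind the grasp point. The pads swing forward as they close: fully open they stand 13 mm farther back than shut.
Start: joints at [-1.363, 0.048, 0.099, 1.622, 0, 1.443], TCP at [0.173, -0.496, 0.231] pointing down, gripper open.
Joint ranges: [-2.91, 2.91], [-0.99, 1.94], [-1.21, 1.42], [-2.12, 2.29], [-1.49, 1.47], [-3.14, 3.14]. Speed limits (rad/s): [2.79, 2.79, 3.14, 3.14, 3.14, 3.14].

## Interface

Orientations are given as [roll, pitch, yaw] about the fixed x, y, z axes, in that order (R = Rz(yaw) Ry(pitch) Rx(roll)).
In Python, from bench import r, vision, job gives the robot as it stands. The module is installed in compiled form; this text tells all that it offers.
- The arm moves only by the shell command python3 -m creep 'ROWS' [OPENING] [FORCE]. ROWS is JSON, one flat list of numbers, 6 for each row, row after row: the shift along the tool's x, y, z in m, then the turn, a rotation vector about the tool's x, y, z in rad. In form: [x, y, z, ax, ay, az, x, y, z, ax, ay, az, ...]. A call has 1 to 20 rows; each row is the pose to reach, as a shift and turn from the pose commanded when the call began, along the tool's axes at that moment; what a row does not reach only later rows make up. A row lasts 1/12 s, in which the tool goes at most 41.7 mm and 7.16 degrees, less where a joint would pass 70% of its speed; a pose out of reach is approached as far as the arm can. A call with a gripper value outside its range is refused whole. OPENING is the closure, from -1 (fully open) to 1 (shut), set as the call begins (- or left out, the last holds). The fingers move at their own pace and stop on an object; FORCE is the grip in N (left out, the last holds). Time passes only in rows, so rows that repeat a pose let the fingers close. It gives the time, the measured TCP pose, the force, the opening and the grip force at its end, in the units of the state.
- r.get_state(): the state, without advancing time (a new reading comes with each control period).
- vision.capture(name): name is "scene" or "top"; returns the picture (480x640x3 uint8, red, green, blue); there is no depth.
- vision.camera_info(name): a dict with "fx", "fy", "cx", "cy" (pixels), "position" and "attitude" of the camera in the world. Camera axes: x right, y down, z forward; pixel columns grow to the right and rows downward; lengths in m; the calibration is good to about 2 mm. A picture is of the moment at which its call begins. camera_info takes no time and is no camera call.
- job.close_job(): hands the job in; it is judged then, once.
The state is a dict: "time": time; "joint_pos": joint angles; "joint_vel": joint speeds; "tau": joint torques, N m; "tool_pos": TCP position; "tcp_rot": TCP orientation; "contact_force": force on the tool from outside, world axes, zero at the start; "ft_torque": the same for the moment, N m; "finger_gap": finger opening in m; "grip_force": force on a finger pad.
Only numpy, scipy, OpenCV 4.12 (cv2) and the standard library are available. Lean on these libraries where they do the work, as an engineer would, in place of code of your own. Each camera call takes 0.05 s, during which the arm holds its last target. There are 200 camera calls.

## Task

The owl maquette stands on the indexing turntable with its two brass base points turned off to one side: turn the table by its knob until the face with the two points looks to the front, over the spring plunger, let it click into that stop and let go of the knob. Then take the spring dividers by both legs, squeeze them until the gap between their tips matches the spacing of the two brass points, and present them with each tip right at the head of its own point, without pushing the model. Finish while still holding the squeezed dividers there, steady and clear of the bench, so that the spacing can be copied; leave the things lying round about where they are.

Things in the scene. Friction and masses are not known exactly. Their poses are not given: they have to be found in the camera images.
- turntable: Fixed grey round base of the indexing turntable, 198 mm across. Origin: centre of its underside, on the vertical turning axis, z = 0. Its front is its -x side, marked by the spring plunger: a grey housing that sticks out to 148 mm from the axis, 34 mm high. Place and yaw (within 0.25 rad of facing the robot) vary.
- turntable_disc (a joint): Angle of the turning plate in rad, anticlockwise from above; 0: the brass points look to the front, over the plunger. A spring ball drops into 16 notches, every 0.393 rad; 0 is one. A notch draws the plate in from 0.04 rad; 5 to 9 N at the knob turns it out. Starts at 1.15 to 1.95, so turn it clockwise. The plate is 192 mm across, its top at z = 42 mm.
- knob (a point): Dark turned wooden knob on the plate, at grip height (z = 82 mm): round, upright, 20 mm in diameter, z = 65 to 97 mm, on a thin stem, 78 mm from the turning axis. Seen from above it stands a quarter turn clockwise of the direction in which the brass points look, so it ends on the +y side of turntable.
- pin_left (a point): Centre of the front of the left brass base point's head (8 mm round, 4 mm proud of the plinth's face, z = 64 mm); left as seen by someone who faces it. The two are 30 mm apart, level. The plinth, 76 mm square, z = 42 to 78 mm, is screwed to the plate on its axis; the wooden owl on it reaches z = 135 mm, radius 30 mm.
- pin_right (a point): The same point of the right brass base point.
- dividers: Spring dividers, plain steel, loose, 195 mm long, 60 g, lying flat: a round bow at the rear and two legs on edge, 14 mm high, that spread level like tweezers. Origin: underside at the pivot by the bow; x points to the tips along the middle line when open. The frame belongs to the bow and left leg: squeezed, the middle line swings by minus half the angle.
- dividers_leg (a joint): Squeeze angle in rad: 0 open (tip gap 60 mm), 0.18 at a gap of 30 mm, at most 0.30 (10 mm); gap = 0.3314 m * sin(0.1807 - angle / 2). Springs back when let go; 0.18 takes about 8.5 N on the finger pads.
- tip_left (a point): Point of the left leg (left when looking from bow to tips), 166 mm from the pivot, at mid height of the leg, 7 mm above its underside.
- tip_right (a point): Point of the right leg, likewise. The middle line runs from dividers_bow to midway between the tips.
- dividers_bow (a point): Pivot by the spring bow, 7 mm above the underside. Each leg has a flat grooved finger pad 72 to 118 mm ahead of it (grip at 95 mm). Over the pads' outer faces the legs measure 53 mm when open and 36 mm (pads parallel) at a tip gap of 30 mm; each mm squeezed there closes the tips by about 1.75 mm.
- strop: Leather-faced wooden strop, 50 x 240 x 14 mm, flat on the bench by the tool tray: a bystander. Origin: centre of its underside.
- wood_block2: Dark hardwood offcut, 30 x 85 x 30 mm, at the right: a bystander. Origin: centre of its underside.
- wood_wedge: Pale wooden wedge, 120 mm long and 35 mm high, at the right: a bystander. Origin: centre of its underside.

How it is judged:
By the outcome, as a careful person would: the job done as asked, in the order asked, and still so for the second after the job is handed in, while the arm keeps its last pose, push and grip.
It also fails if it takes over 58 s, if anything falls off the work surface, if the arm or the gripper's body presses on something with over 40 N, if the wrist force passes 120 N, or if a joint passes its speed limit or range.

## Working session

There is one attempt and no reset: what is moved stays moved. The work goes in short steps, Python scripts to look and compute and a shell command to move; the robot and the scene stay as the last step left them, time stands still between calls to the robot, and variables do not carry over. Pictures are saved under pics/ and viewed, at most 10 in all, crops included, and the job is handed in when it is done.

```bash
mkdir -p pics; python3 - <<'E'
from bench import r,vision,job
import cv2
for n in("scene","top"):
    cv2.imwrite(f"pics/{n}0.png",vision.capture(n)[:,:,::-1]); print(vision.camera_info(n))
print(r.get_state())
E
```

```text
{'fx': 473.8633292309382, 'fy': 473.8633292309382, 'cx': 325.209439130982, 'cy': 243.31696300619592, 'position': array([-0.27282279, -0.63665196,  0.5536895 ]), 'attitude': array([-2.06186516, -0.01732322, -0.99042215])}
{'fx': 497.57450187151136, 'fy': 497.57450187151136, 'cx': 308.9178982946428, 'cy': 246.54813199880036, 'position': array([ 0.38089317, -0.14413544,  1.0673702 ]), 'attitude': array([-3.04547878, -0.00777815, -1.57706824])}
{'time': 0.1, 'joint_pos': array([-1.36282875e+00,  4.86772388e-02,  9.77480000e-02,  1.62200986e+00,
       -1.57296207e-05,  1.44297194e+00]), 'joint_vel': array([-4.69056507e-05, -8.86830917e-04,  3.44669746e-03,  6.98974350e-04,
        8.62066038e-04, -1.15511156e-03]), 'tau': array([ 3.06575617e-03, -3.39850187e+01,  3.20936179e+01,  1.57833716e-02,
       -1.86288739e-04, -5.29381083e-06]), 'tool_pos': array([ 0.17285158, -0.49513825,  0.23023067]), 'tcp_rot': array([-3.13946535e+00, -2.57552248e-04,  3.35791712e-01]), 'contact_force': array([-0.20448687,  0.01507743, -0.41668899]), 'ft_torque': array([-0.03659924, -0.00742452, -0.039839  ]), 'grip_force': 0.0, 'finger_gap': 0.0854120214682208}
```

View pics/scene0.png

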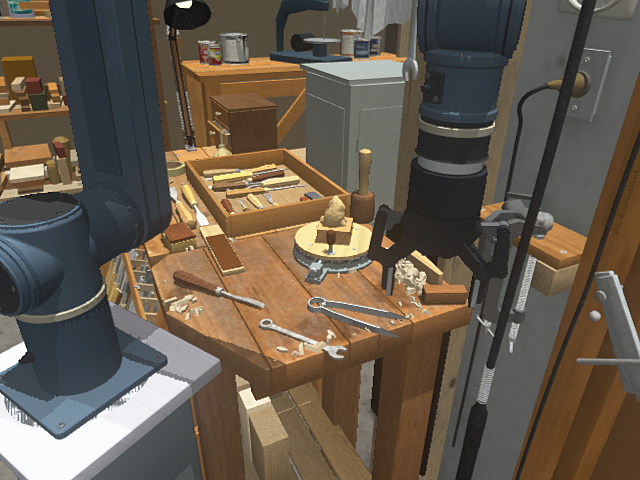

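View pics/top0.png

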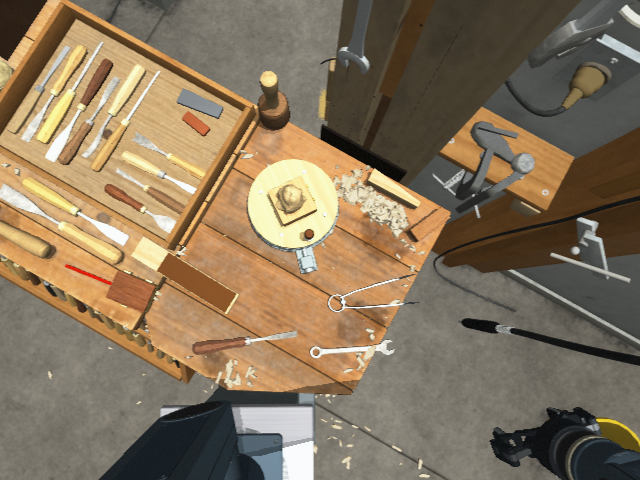

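```bash
cat > h.py <<'E'
from bench import r,vision,job
import cv2,numpy as np
from scipy.spatial.transform import Rotation as R
def ray(n,u,v):
    c=vision.camera_info(n); d=np.array([(u-c['cx'])/c['fx'],(v-c['cy'])/c['fy'],1])
    return c['position'],R.from_euler('xyz',c['attitude']).as_matrix()@d
def P(n,u,v,z):
    o,d=ray(n,u,v); return o+d*(z-o[2])/d[2]
def proj(n,p):
    c=vision.camera_info(n); q=R.from_euler('xyz',c['attitude']).as_matrix().T@(np.array(p)-c['position'])
    return np.array([c['fx']*q[0]/q[2]+c['cx'],c['fy']*q[1]/q[2]+c['cy']])
def tool(p):  # world displacement-> tool axes, from measured pose
    s=r.get_state(); M=R.from_euler('xyz',s['tcp_rot']).as_matrix()
    return M.T@(np.array(p)-s['tool_pos'])
E
python3 - <<'E'
from h import *
a=cv2.imread('pics/top0.png')
k=cv2.resize(a[150:330,235:435],None,fx=4,fy=4,interpolation=cv2.INTER_CUBIC)[:600] 
k=cv2.resize(a[150:320,230:430],(800,680))
cv2.imwrite('pics/t1.png',cv2.resize(a[150:320,230:430],(704,598),interpolation=cv2.INTER_CUBIC))
for n,u,v,z in[('table',293,203,.042),('knob',309,234,.097),('plunger',306,260,.034),('bow',336,303,.014),('tipL',414,275,.014),('tipR',418,303,.014)]:
    print(n,P('top',u,v,z))
E
```

```text
table [ 0.5712087  -0.12007547  0.042     ]
knob [ 0.49915956 -0.15258645  0.097     ]
plunger [ 0.4523831  -0.14654944  0.034     ]
bow [ 0.36271809 -0.2092193   0.014     ]
tipL [ 0.42061033 -0.37522742  0.014     ]
tipR [ 0.36161108 -0.38210455  0.014     ]
```

View pics/t1.png

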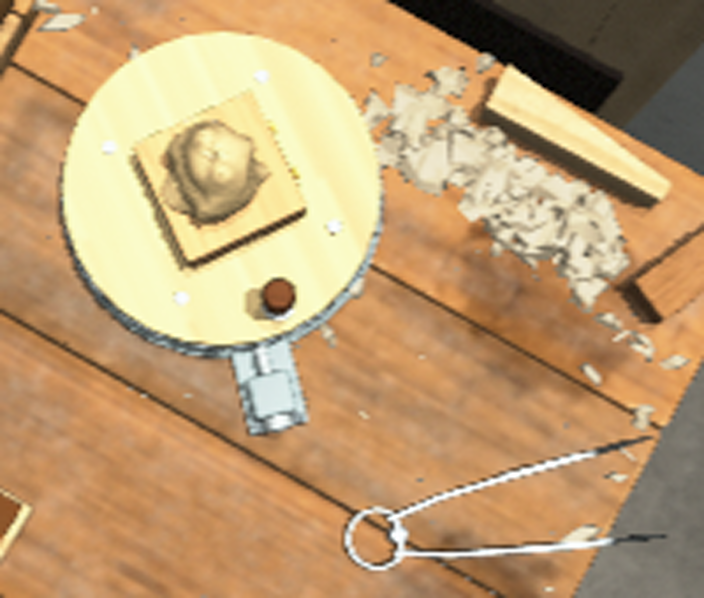

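```bash
python3 - <<'E'
from h import *
from scipy.optimize import least_squares
a=cv2.imread('pics/top0.png');h=cv2.cvtColor(a,cv2.COLOR_BGR2HSV)
# plate
m=cv2.inRange(h,(18,40,200),(35,160,255)); m[:, :240]=0;m[:,345:]=0;m[:150]=0;m[265:]=0
cs,_=cv2.findContours(cv2.morphologyEx(m,cv2.MORPH_OPEN,np.ones((3,3))),cv2.RETR_EXTERNAL,cv2.CHAIN_APPROX_NONE)
c=cv2.convexHull(max(cs,key=cv2.contourArea))[:,0]
q=np.array([P('top',u,v,.042)[:2] for u,v in c])
f=least_squares(lambda x:np.hypot(*(q-x[:2]).T)-x[2],[.57,-.12,.096],loss='soft_l1',f_scale=.002);print('plate',f.x,np.abs(f.fun).max())
C=f.x[:2]
# knob
m=cv2.inRange(h,(0,80,20),(14,255,140));m[:225]=0;m[245:]=0;m[:,:298]=0;m[:,320:]=0
M=cv2.moments(m,True);u,v=M['m10']/M['m00'],M['m01']/M['m00'];k=P('top',u,v,.095)[:2];print('knob',u,v,M['m00'],k,np.hypot(*(k-C)),np.arctan2(*(k-C)[::-1]))
# plunger outer end corners / centre
s=lambda x,y:(230+x/3.52,150+y/3.52)
for p in[(277,428),(240,390),(299,384),(270,390)]:
    w=P('top',*s(*p),.034)[:2]; print('plunger',w,np.hypot(*(w-C)),np.arctan2(*(w-C)[::-1]))
for n,p in[('pinA',(273,130)),('pinB',(296,172))]:
    w=P('top',*s(*p),.066)[:2];print(n,w,np.hypot(*(w-C)),np.arctan2(*(w-C)[::-1]))
pl=[(135,153),(255,92),(305,212),(192,265)]
w=np.array([P('top',*s(*p),.078)[:2] for p in pl]);d=np.roll(w,-1,0)-w;print('plinth',w.mean(0),np.hypot(*d.T),np.degrees(np.arctan2(d[:,1],d[:,0])))
for n,p in[('piv',(399,536)),('tL',(650,438)),('tR',(665,538))]:
    print(n,P('top',*s(*p),.012)[:2])
E
```

```text
plate [ 0.57272457 -0.11994751  0.0946686 ] 0.012892130728788073
knob 308.4375 234.84375 32.0 [ 0.49773716 -0.15148646] 0.08134996592056365 -2.743463407841086
plunger [ 0.42823504 -0.15200376] 0.14800279107379022 -2.923270208586137
plunger [ 0.45081816 -0.13027543] 0.12234311693309957 -3.0570744418936546
plunger [ 0.45417257 -0.16517621] 0.12688660812346694 -2.777127437631189
plunger [ 0.45071628 -0.14800586] 0.12519302765060059 -2.91555197734202
pinA [ 0.59991075 -0.15051403] 0.04090721943785642 -0.8438626248280463
pinB [ 0.57509957 -0.16370084] 0.04381773552296015 -1.5165678446861404
plinth [ 0.56817624 -0.12094035] [0.07745158 0.07546697 0.07133695 0.07261882] [ -62.88478672 -158.03531226  115.06987108   26.6301455 ]
piv [ 0.36410862 -0.22487519]
tL [ 0.4218824  -0.37709977]
tR [ 0.36189578 -0.3845124 ]
```

```bash
python3 -m creep '[0.021,-0.0107,0,0,0,-0.115, 0.042,-0.0215,0,0,0,-0.23, 0.063,-0.0322,0,0,0,-0.345, 0.084,-0.043,0,0,0,-0.46, 0.105,-0.0537,0,0,0,-0.575, 0.126,-0.0645,0,0,0,-0.69, 0.147,-0.0752,0,0,0,-0.805, 0.168,-0.086,0,0,0,-0.92, 0.19,-0.0967,0,0,0,-1.035, 0.211,-0.1075,0,0,0,-1.15, 0.232,-0.118,0,0,0,-1.265, 0.253,-0.129,0,0,0,-1.38, 0.274,-0.14,0,0,0,-1.495, 0.295,-0.15,0,0,0,-1.61, 0.316,-0.161,0,0,0,-1.725, 0.337,-0.172,0,0,0,-1.84, 0.358,-0.183,0,0,0,-1.955, 0.379,-0.1935,0,0,0,-2.07, 0.4,-0.204,0,0,0,-2.185, 0.4216,-0.215,0,0,0,-2.3]' -0.2 30
python3 - <<'E'
from h import *
s=r.get_state();print(s['tool_pos'],s['tcp_rot'],s['joint_pos'],s['finger_gap']);print(tool([.500,-.153,.15]))
E
```

```text
time: 1.77
tool_pos: [0.5006, -0.1527, 0.2307]
tcp_rot: [-3.141, -0.001, 2.641]
contact_force: [0.6, -0.7, 0.5]
finger_gap: 0.0509
grip_force: 0.0
[ 0.50056421 -0.1527184   0.23065171] [-3.14135077e+00 -1.18989139e-03  2.64148651e+00] [-4.24213426e-01  4.48802249e-02  9.46534737e-02  1.62177438e+00
 -1.50970631e-04  7.58926677e-02] 0.05094910435621411
[ 0.00026411 -0.00049816  0.08065221]
```

```bash
python3 -m creep '[0,0,0.01,0,0,-0.1, 0,0,0.02,0,0,-0.2, 0,0,0.03,0,0,-0.3, 0,0,0.04,0,0,-0.4, 0,0,0.05,0,0,-0.5, 0,0,0.06,0,0,-0.6, 0,0,0.07,0,0,-0.7, 0,0,0.08,0,0,-0.8, 0,0,0.09,0,0,-0.9, 0,0,0.1,0,0,-0.935, 0,0,0.1,0,0,-0.935, 0,0,0.1,0,0,-0.935]'
python3 - <<'E'
from h import *
a=vision.capture('scene')[:,:,::-1];b=vision.capture('top')[:,:,::-1]
o=np.hstack([cv2.resize(a[170:320,280:430],(400,400)),cv2.resize(b[150:300,220:370],(400,400))])
cv2.imwrite('pics/k1.png',o)
print(proj('scene',[.5,-.153,.097]),proj('scene',r.get_state()['tool_pos']))
E
```

```text
time: 2.77
tool_pos: [0.4993, -0.1534, 0.1302]
tcp_rot: [3.14, -0.002, -2.714]
contact_force: [1.1, 0.1, 0.1]
finger_gap: 0.0511
grip_force: 0.0
[330.50746054 230.82476299] [331.31045076 216.19507594]
```

View pics/k1.png

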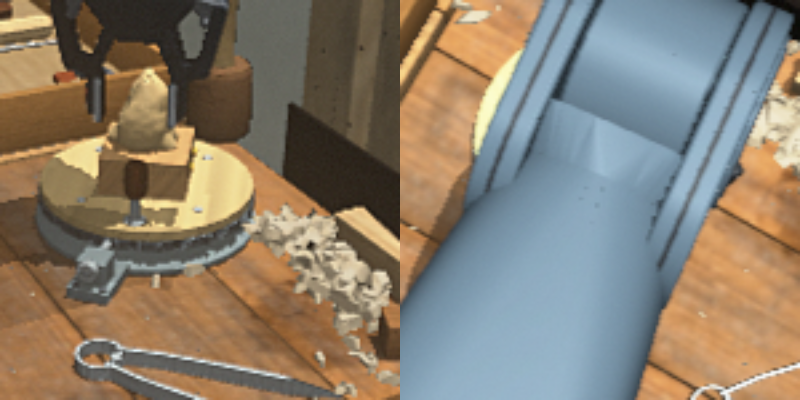

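```bash
python3 -m creep '[0,0,0.012,0,0,0, 0,0,0.024,0,0,0, 0,0,0.036,0,0,0, 0,0,0.046,0,0,0, 0,0,0.054,0,0,0, 0,0,0.06,0,0,0, 0,0,0.064,0,0,0, 0,0,0.064,0,0,0]' && python3 -m creep '[0,0,0,0,0,0, 0,0,0,0,0,0, 0,0,0,0,0,0, 0,0,0,0,0,0, 0,0,0,0,0,0, 0,0,0,0,0,0, 0,0,0,0,0,0, 0,0,0,0,0,0]' 1 40
python3 - <<'E'
from h import *
s=r.get_state();M=R.from_euler('xyz',s['tcp_rot']).as_matrix();p=s['tool_pos']
C=np.array([.572,-.120,p[2]])
print('radius',np.hypot(*(p-C)[:2]),np.arctan2(*(p-C)[1::-1]))
for t in np.arange(.1,1.91,.1):
    print(round(t,2),np.round(M.T@((R.from_euler('z',-t).as_matrix()-np.eye(3))@(p-C)),4))
E
```

```text
time: 3.53
tool_pos: [0.4994, -0.1534, 0.066]
tcp_rot: [3.14, -0.001, -2.712]
contact_force: [0.4, -0.4, 1.2]
finger_gap: 0.0512
grip_force: 0.0
time: 4.2
tool_pos: [0.5009, -0.1542, 0.0683]
tcp_rot: [-3.14, 0.001, -2.712]
contact_force: [-0.3, -0.8, 4.0]
finger_gap: 0.0178
grip_force: 39.5
radius 0.07892160278830465 -2.692972770991429
0.1 [-0.0002  0.0079 -0.    ]
0.2 [-0.0013  0.0157 -0.    ]
0.3 [-0.0031  0.0234 -0.    ]
0.4 [-0.0056  0.0308 -0.    ]
0.5 [-0.0089  0.038  -0.0001]
0.6 [-0.0129  0.0448 -0.0001]
0.7 [-0.0176  0.0512 -0.0001]
0.8 [-0.0228  0.0571 -0.0001]
0.9 [-0.0287  0.0624 -0.0001]
1.0 [-0.035   0.0671 -0.0001]
1.1 [-0.0417  0.0712 -0.0001]
1.2 [-0.0489  0.0745 -0.0001]
1.3 [-0.0563  0.0772 -0.0001]
1.4 [-0.064   0.079  -0.0001]
1.5 [-0.0718  0.0801 -0.0001]
1.6 [-0.0797  0.0805 -0.    ]
1.7 [-0.0875  0.08   -0.    ]
1.8 [-0.0953  0.0787 -0.    ]
1.9 [-0.103   0.0767 -0.    ]
```

```bash
python3 -m creep '[-0.0002,0.0079,0,0,0,0.1, -0.0013,0.0157,0,0,0,0.2, -0.0031,0.0234,0,0,0,0.3, -0.0056,0.0308,0,0,0,0.4, -0.0089,0.038,0,0,0,0.5, -0.0129,0.0448,0,0,0,0.6, -0.0176,0.0512,0,0,0,0.7, -0.0228,0.0571,0,0,0,0.8, -0.0287,0.0624,0,0,0,0.9, -0.035,0.0671,0,0,0,1.0, -0.0417,0.0712,0,0,0,1.1, -0.0489,0.0745,0,0,0,1.2, -0.0563,0.0772,0,0,0,1.3, -0.064,0.079,0,0,0,1.4, -0.0718,0.0801,0,0,0,1.5, -0.0797,0.0805,0,0,0,1.6, -0.0875,0.08,0,0,0,1.7, -0.0875,0.08,0,0,0,1.7, -0.0875,0.08,0,0,0,1.7]'
python3 - <<'E'
from h import *
s=r.get_state();p=s['tool_pos'];C=np.array([.572,-.120])
k=p[:2]-C;print(np.hypot(*k),np.arctan2(k[1],k[0]),s['joint_pos'])
a=vision.capture('top')[:,:,::-1]
cv2.imwrite('pics/k2.png',cv2.resize(a[130:280,210:410],(800,600),interpolation=cv2.INTER_CUBIC))
E
```

```text
time: 5.78
tool_pos: [0.5466, -0.0457, 0.0682]
tcp_rot: [-3.141, 0.002, 1.868]
contact_force: [-1.6, -2.5, 5.6]
finger_gap: 0.0179
grip_force: 41.2
0.07851931304219391 1.9008054078519414 [-0.20433806  0.13540645 -0.13263224  1.30240422 -0.00241024  1.06906659]
```

View pics/k2.png

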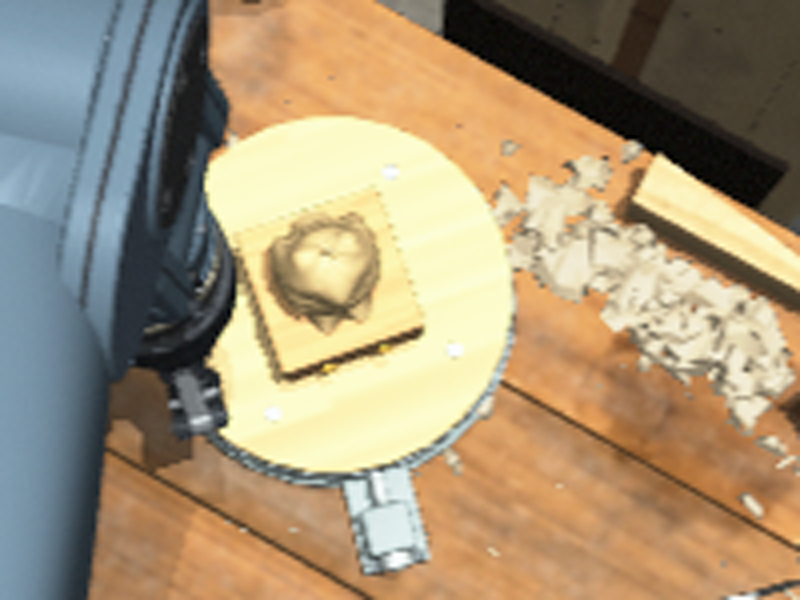

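```bash
python3 -m creep '[0,0.002,0,0,0,0.025, -0.0001,0.004,0,0,0,0.05, -0.0002,0.006,0,0,0,0.075, -0.0003,0.0083,0,0,0,0.105, -0.0003,0.0083,0,0,0,0.105, -0.0003,0.0083,0,0,0,0.105, -0.0003,0.0083,0,0,0,0.105]' && python3 -m creep '[0,0,0,0,0,0, 0,0,0,0,0,0, 0,0,0,0,0,0, 0,0,0,0,0,0, 0,0,0,0,0,0, 0,0,0,0,0,0]' -0.2 &&  python3 -m creep '[0,0,-0.015,0,0,0, 0,0,-0.035,0,0,0, 0,0,-0.06,0,0,0, 0,0,-0.09,0,0,0, 0,0,-0.12,0,0,0, 0,0.03,-0.14,0,0,0, 0.03,0.06,-0.15,0,0,0, 0.07,0.08,-0.15,0,0,0, 0.11,0.08,-0.15,0,0,0, 0.15,0.08,-0.15,0,0,0, 0.15,0.08,-0.15,0,0,0]'
```

```text
time: 6.42
tool_pos: [0.554, -0.0435, 0.0682]
tcp_rot: [-3.14, 0.002, 1.763]
contact_force: [-1.6, -2.2, 6.3]
finger_gap: 0.0181
grip_force: 41.4
time: 6.92
tool_pos: [0.5543, -0.0423, 0.067]
tcp_rot: [-3.141, -0.0, 1.766]
contact_force: [-0.0, -0.0, -0.5]
finger_gap: 0.0512
grip_force: 0.0
time: 7.83
tool_pos: [0.6024, 0.1277, 0.2172]
tcp_rot: [-3.141, -0.005, 1.774]
contact_force: [0.7, -0.8, -0.4]
finger_gap: 0.0514
grip_force: 0.0
```

```bash
python3 - <<'E'
from h import *
a=vision.capture('top')[:,:,::-1];cv2.imwrite('pics/top2f.png',a)
cv2.imwrite('pics/k3.png',cv2.resize(a[150:320,230:430],(704,598),interpolation=cv2.INTER_CUBIC))
cv2.imwrite('pics/sc2.png',vision.capture('scene')[:,:,::-1])
E
```

```text
(no output)
```

View pics/k3.png

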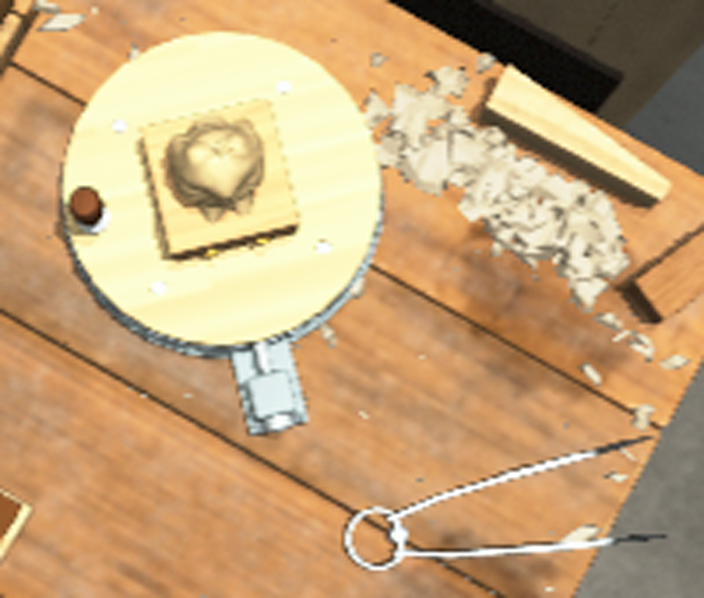

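```bash
python3 - <<'E'
from h import *
a=cv2.imread('pics/top2f.png');h=cv2.cvtColor(a,cv2.COLOR_BGR2HSV)
s=lambda x,y:(230+x/3.52,150+y/3.52)
q=[]
for p in[(119,126),(283,87),(322,246),(158,288)]:
    u,v=map(int,s(*p));w=a[v-3:v+5,u-3:u+5].min(2).astype(float);w=np.clip(w-195,0,None);y,x=np.mgrid[v-3:v+5,u-3:u+5]
    q.append(P('top',(w*x).sum()/w.sum(),(w*y).sum()/w.sum(),.043)[:2])
q=np.array(q);C=q.mean(0);d=q-C;print('C',C,np.hypot(*d.T),[np.degrees(np.arctan2(e[1],e[0])) for e in d])
hh=h[200:225,282:310].astype(int);m=((h[...,1]>150)&(h[...,2]>150)&(h[...,0]>18)&(h[...,0]<32)).astype(np.uint8)
for x,y in[(212,253),(262,241)]:
    u,v=map(int,s(x,y));sub=m[v-3:v+4,u-4:u+5];yy,xx=np.nonzero(sub);c=(u-4+xx.mean(),v-3+yy.mean()) if len(xx) else (0,0)
    print('pin',len(xx),c,P('top',*c,.066)[:2],'hand',P('top',*s(x,y),.066)[:2])
# dividers: bright grey
m=((h[...,1]<60)&(h[...,2]>150)).astype(np.uint8)
U=np.arange(355,396)
L=[[],[]]
for u in U:
    c=np.nonzero(m[265:312,u])[0]+265
    for i,sel in enumerate((c[c<296],c[c>=296])):
        if len(sel): L[i].append(P('top',u,sel.mean(),.010)[:2])
dirs=[];pts=[]
for l in L:
    vx,vy,x,y=cv2.fitLine(np.array(l,np.float32),cv2.DIST_HUBER,0,.01,.01).ravel();d=np.array([vx,vy]);d*=-np.sign(vy);dirs.append(d);pts.append(np.array([x,y]));print('leg',len(l),pts[-1],np.degrees(np.arctan2(*d[::-1])))
b=dirs[0]+dirs[1];b/=np.hypot(*b);print('bis',b,np.degrees(np.arctan2(b[1],b[0])))
tm=(P('top',*s(650,438),.012)+P('top',*s(665,538),.012))[:2]/2
n=np.array([-b[1],b[0]])
# midline: offset of each leg line at point 71mm behind tips
g=tm-.068*b
for d,p in zip(dirs,pts):
    t=np.dot(g-p,b)/np.dot(d,b);print('leg at grip offset',np.dot(p+t*d-g,n))
print('tips mid',tm,'grip',g,'pivot',tm-.163*b)
E
```

```text
C [ 0.57276966 -0.11892679] [0.07111454 0.07033148 0.07023574 0.07130496] [np.float64(58.10704411042332), np.float64(-32.275027734955906), np.float64(-121.09852165845709), np.float64(148.44176813303554)]
pin 4 (np.float64(289.5), np.float64(221.75)) [ 0.52820459 -0.11340809] hand [ 0.52794073 -0.11488411]
pin 2 (np.float64(304.0), np.float64(218.0)) [ 0.53574945 -0.14289731] hand [ 0.53478823 -0.14376997]
leg 41 [ 0.400405   -0.29269928] -74.28018
leg 41 [ 0.35534757 -0.28421125] -85.91812
bis [ 0.17194363 -0.98510677] -80.09915
leg at grip offset 0.025304625063041538
leg at grip offset -0.02279625512392526
tips mid [ 0.39188909 -0.38080608] grip [ 0.38019692 -0.31381882] pivot [ 0.36386228 -0.22023367]
```

```bash
python3 -m creep '[-0.024,-0.019,0,0,0,0, -0.048,-0.038,0,0,0,0, -0.073,-0.057,0,0,0,0.01, -0.097,-0.076,0,0,0,0.01, -0.121,-0.095,0,0,0,0.01, -0.145,-0.115,0,0,0,0.01, -0.17,-0.134,0,0,0,0.02, -0.194,-0.153,0,0,0,0.02, -0.218,-0.172,0,0,0,0.02, -0.242,-0.191,0.01,0,0,0.02, -0.267,-0.21,0.02,0,0,0.02, -0.291,-0.229,0.03,0,0,0.03, -0.315,-0.248,0.04,0,0,0.03, -0.339,-0.267,0.05,0,0,0.03, -0.364,-0.287,0.06,0,0,0.03, -0.388,-0.306,0.07,0,0,0.03, -0.388,-0.306,0.08,0,0,0.03, -0.388,-0.306,0.09,0,0,0.03, -0.388,-0.306,0.1,0,0,0.03, -0.388,-0.306,0.1,0,0,0.03]' -1 30
python3 - <<'E'
from h import *
print(tool([.3814,-.3136,.02]),r.get_state()['joint_pos'])
E
```

```text
time: 9.6
tool_pos: [0.3777, -0.3181, 0.1146]
tcp_rot: [-3.139, -0.004, 1.736]
contact_force: [0.6, -0.2, -0.4]
finger_gap: 0.0853
grip_force: 0.0
[0.00343166 0.00460823 0.09462104] [-8.35990306e-01 -2.18207646e-02 -2.03256272e-01  1.39402461e+00
  2.47452046e-04  5.69772206e-01]
```

```bash
python3 -m creep '[0.002,0.0025,0.02,0,0,-0.008, 0.0035,0.0046,0.04,0,0,-0.008, 0.0035,0.0046,0.06,0,0,-0.008, 0.0035,0.0046,0.075,0,0,-0.008, 0.0035,0.0046,0.09,0,0,-0.008, 0.0035,0.0046,0.1,0,0,-0.008, 0.0035,0.0046,0.107,0,0,-0.008, 0.0035,0.0046,0.112,0,0,-0.008, 0.0035,0.0046,0.113,0,0,-0.008, 0.0035,0.0046,0.113,0,0,-0.008]' && python3 -m creep '[0,0,0,0,0,0, 0,0,0,0,0,0, 0,0,0,0,0,0, 0,0,0,0,0,0, 0,0,0,0,0,0, 0,0,0,0,0,0]' -0.15 && python3 -m creep '[0,0,0,0,0,0, 0,0,0,0,0,0, 0,0,0,0,0,0, 0,0,0,0,0,0, 0,0,0,0,0,0, 0,0,0,0,0,0]' 0.1
python3 - <<'E'
from h import *
a=vision.capture('scene')[:,:,::-1];b=vision.capture('top')[:,:,::-1]
cv2.imwrite('pics/d1f.png',a);cv2.imwrite('pics/d1t.png',b)
cv2.imwrite('pics/d1.png',np.hstack([cv2.resize(a[250:370,290:420],(433,400),interpolation=cv2.INTER_CUBIC),cv2.resize(b[240:330,310:430],(366,274)) .repeat(1,0) if 0 else cv2.resize(b[240:330,320:402],(364,400),interpolation=cv2.INTER_CUBIC)]))
E
```

```text
time: 10.43
tool_pos: [0.3831, -0.3156, 0.0046]
tcp_rot: [3.141, 0.0, 1.744]
contact_force: [-0.3, 0.4, 0.2]
finger_gap: 0.0854
grip_force: 0.0
time: 10.93
tool_pos: [0.3834, -0.3162, 0.0053]
tcp_rot: [3.141, 0.002, 1.744]
contact_force: [0.7, 0.0, 4.1]
finger_gap: 0.049
grip_force: 3.0
time: 11.43
tool_pos: [0.3839, -0.3165, 0.0059]
tcp_rot: [3.14, 0.002, 1.744]
contact_force: [0.2, 0.8, 6.7]
finger_gap: 0.0384
grip_force: 8.7
```

View pics/d1.png

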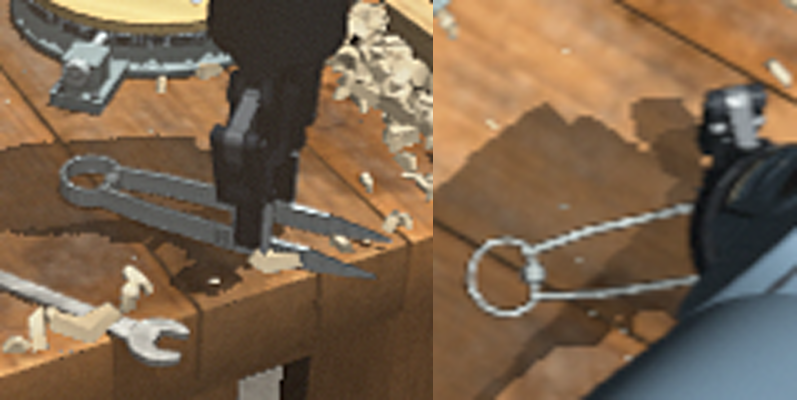

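```bash
python3 -m creep '[0,0,-0.001,0,0,0, 0,0,-0.001,0,0,0, 0,0,-0.001,0,0,0, 0,0,-0.003,0,0,0, 0,0,-0.008,0,0,0, 0,0,-0.016,0,0,0, 0,0,-0.026,0,0,0, 0,0,-0.038,0,0,0, 0,0,-0.052,0,0,0, 0,0,-0.066,0,0,0, 0,0,-0.08,0,0,0, 0,0,-0.092,0,0,0, 0,0,-0.1,0,0,0, 0,0,-0.105,0,0,0, 0,0,-0.105,0,0,0, 0,0,-0.105,0,0,0]' 0.156
python3 - <<'E'
from h import *
s=r.get_state();print(s['joint_pos'],s['ft_torque'])
a=vision.capture('scene')[:,:,::-1];b=vision.capture('top')[:,:,::-1]
cv2.imwrite('pics/d2f.png',a);cv2.imwrite('pics/d2t.png',b)
cv2.imwrite('pics/d2.png',np.hstack([cv2.resize(a[190:310,290:430],(466,400),interpolation=cv2.INTER_CUBIC),cv2.resize(b[250:340,325:400],(333,400),interpolation=cv2.INTER_CUBIC)]))
E
```

```text
time: 12.87
tool_pos: [0.3828, -0.3155, 0.1093]
tcp_rot: [3.142, -0.0, 1.744]
contact_force: [-0.1, 0.1, -0.5]
finger_gap: 0.0364
grip_force: 8.1
[-8.24538963e-01 -1.89936313e-02 -2.11146928e-01  1.37866981e+00
  1.80619712e-05  5.73259639e-01] [-0.00197116 -0.0379242  -0.04307347]
```

View pics/d2.png

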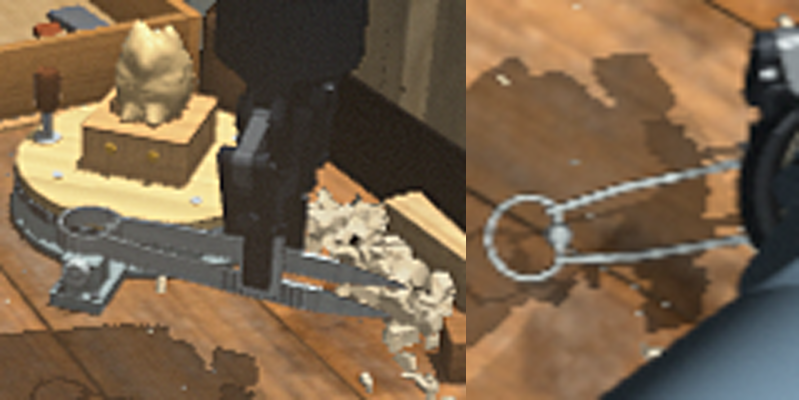

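```bash
python3 -m creep '[0.004,0.002,0,0,0,-0.03, 0.012,0.006,0,0,0,-0.1, 0.02,0.011,0,0,0,-0.19, 0.029,0.016,0,0,0,-0.28, 0.038,0.021,0,0,0,-0.37, 0.047,0.026,0,0,0,-0.46, 0.056,0.031,0,0,0,-0.55, 0.066,0.036,0,0,0,-0.65, 0.076,0.041,0,0,0,-0.75, 0.086,0.046,0,0,0,-0.85, 0.096,0.051,0,0,0,-0.95, 0.106,0.056,0,0,0,-1.05, 0.115,0.061,0,0,0,-1.15, 0.124,0.066,0,0,0,-1.25, 0.133,0.071,0,0,0,-1.35, 0.14,0.075,0,0,0,-1.45, 0.147,0.079,0,0,0,-1.53, 0.151,0.081,0,0,0,-1.59, 0.153,0.0815,0,0,0,-1.63, 0.153,0.0815,0,0,0,-1.63]' 
python3 -m creep '[0,0,0.01,0,0,0, 0,0,0.02,0,0,0, 0,0,0.03,0,0,0, 0,0,0.036,0,0,0, 0,0,0.04,0,0,0, 0,0,0.04,0,0,0, 0,0,0.04,0,0,0]' 
python3 - <<'E'
from h import *
s=r.get_state();print(s['joint_pos'])
a=vision.capture('scene')[:,:,::-1];b=vision.capture('top')[:,:,::-1]
cv2.imwrite('pics/e1f.png',a);cv2.imwrite('pics/e1t.png',b)
cv2.imwrite('pics/e1.png',np.hstack([cv2.resize(a[200:290,270:360],(540,540),interpolation=cv2.INTER_CUBIC),cv2.resize(b[190:280,280:323],(258,540),interpolation=cv2.INTER_CUBIC)]))
E
```

```text
time: 14.63
tool_pos: [0.4363, -0.1497, 0.1085]
tcp_rot: [3.14, -0.001, -2.907]
contact_force: [0.0, -0.4, -1.9]
finger_gap: 0.036
grip_force: 8.1
time: 15.22
tool_pos: [0.4365, -0.1507, 0.0689]
tcp_rot: [3.141, -0.001, -2.91]
contact_force: [0.3, 0.7, -0.3]
finger_gap: 0.0359
grip_force: 8.1
[-4.77859136e-01 -8.85006653e-02 -3.59307310e-01  1.30087780e+00
 -4.05054926e-06 -7.09779816e-01]
```

View pics/e1.png

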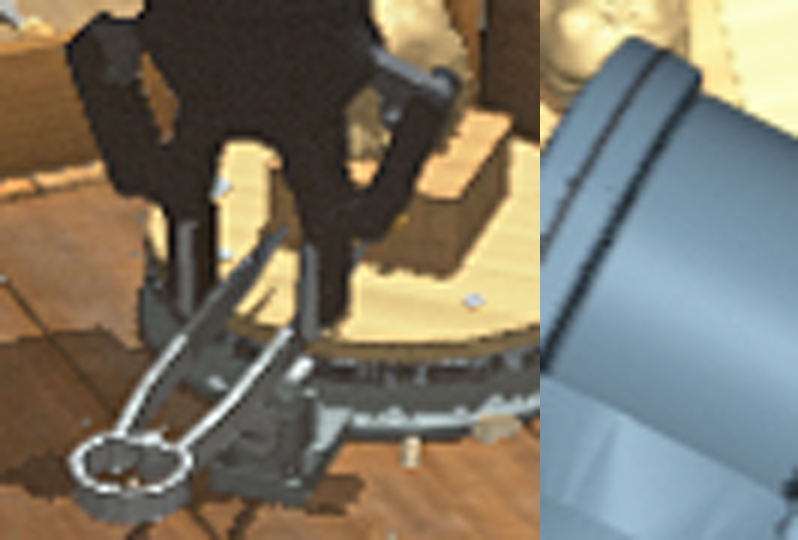

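```bash
python3 - <<'E'
from h import *
s=r.get_state();M=R.from_euler('xyz',s['tcp_rot']).as_matrix();p=s['tool_pos']
def plane(u,v,yoff):
    o,d=ray('scene',u,v);n=M[:,1];t=np.dot(p+yoff*n-o,n)/np.dot(d,n);q=o+t*d;return q,M.T@(q-p)
print('tool y',M[:,1])
# left tip: +y world side
for yo in(.014,.015,.016): 
  sg=np.sign(M[1,1])
  print('tipL',plane(317.5,238.3,sg*yo))
print('bow ring',plane(291.8,277,0))
print('expected tipL px if tool (-.067,.015,-.005):',proj('scene',p+M@np.array([-.067,sg*.015,-.003])))
# d2 triangulation of ring top centre, tool (0.3828,-.3155,.1093) yaw 1.744
o1,d1=ray('top',338.7,303.4);o2,d2=ray('scene',317,256.1)
A=np.c_[d1,-d2];t=np.linalg.lstsq(A,o2-o1,rcond=None)[0];q1=o1+t[0]*d1;q2=o2+t[1]*d2
print('ring tri',q1,q2,'rel',R.from_euler('z',1.744).as_matrix().T@((q1+q2)/2-[.3828,-.3155,.1093]))
print('pins proj',[proj('scene',x) for x in([.5282,-.1141,.064],[.5351,-.1433,.064])])
E
```

```text
tool y [-2.30013112e-01  9.73187367e-01 -5.62898446e-04]
tipL (array([ 0.49491725, -0.12295415,  0.07200998]), array([-0.06265758,  0.014     , -0.0022099 ]))
tipL (array([ 0.49728971, -0.12136673,  0.07052151]), array([-0.06533049,  0.015     , -0.00072006]))
tipL (array([ 0.49966217, -0.11977931,  0.06903303]), array([-0.0680034 ,  0.016     ,  0.00076977]))
bow ring (array([ 0.32951419, -0.17643032,  0.0765155 ]), array([ 1.10607559e-01, -2.57191389e-17, -6.83166769e-03]))
expected tipL px if tool (-.067,.015,-.005): [317.77771737 237.05822279]
ring tri [ 0.36369035 -0.2080401   0.11604344] [ 0.3646661  -0.20941924  0.11611844] rel [ 1.08382059e-01 -5.75369410e-05  6.78093885e-03]
pins proj [array([322.45673271, 234.84158705]), array([334.97478948, 237.11103064])]
```

```bash
python3 - <<'E'
from h import *
a=cv2.imread('pics/sc2.png');h=cv2.cvtColor(a,cv2.COLOR_BGR2HSV)
m=((h[...,0]>18)&(h[...,0]<32)&(h[...,1]>150)&(h[...,2]>120)).astype(np.uint8)[225:248,310:350]
n,_,st,c=cv2.connectedComponentsWithStats(m)
for i in range(1,n): print(st[i],c[i]+[310,225])
cv2.imwrite('pics/p2.png',cv2.resize(np.hstack([a[215:255,305:355],cv2.imread('pics/top2f.png')[195:235,270:320]]),(800,320),interpolation=cv2.INTER_NEAREST))
E
```

```text
[12  8  3  2  4] [323.  233.5]
[25 11  3  1  3] [336. 236.]
```

View pics/p2.png

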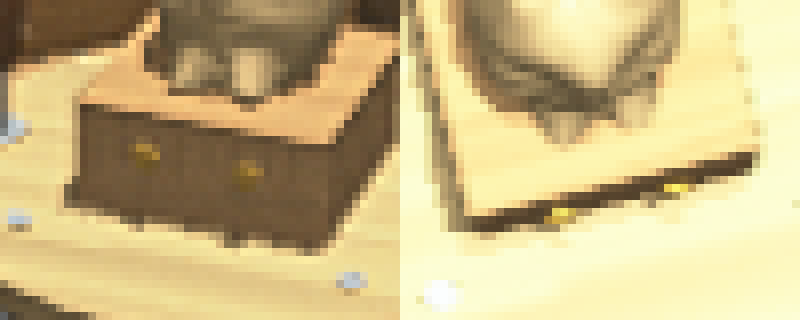

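```bash
python3 - <<'E'
from h import *
s=r.get_state();M=R.from_euler('xyz',s['tcp_rot']).as_matrix();p=s['tool_pos']
tip=p+M@[-.067,.015,-.0005]
print(proj('scene',tip))
J=np.array([(proj('scene',tip+M[:,i]*.001)-proj('scene',tip)) for i in range(3)]).T;print(J,'px per mm, tool axes')
for dz in(4.4,5.4,6.4):
    q=np.array([323.1,234.1])-[317.5,238.3]-J[:,2]*dz; print(dz,np.linalg.solve(J[:,:2],q))
for pin in([.5282,-.1141,.064],[.5275,-.1146,.064]): print(M.T@(np.array(pin)-tip))
print('pin dir yaw err: tool yaw',s['tcp_rot'][2]+np.pi)
E
```

```text
[317.7673603  238.06332152]
[[-0.16058807 -0.42343485 -0.00413629]
 [ 0.19465272 -0.07767035  0.4014051 ]] px per mm, tool axes
4.4 [-31.22014858  -1.427885  ]
5.4 [-33.01464733  -0.75708806]
6.4 [-34.80914609  -0.08629111]
[-3.00787688e-02 -3.42144974e-05  6.32420832e-03]
[-0.02928253 -0.0003598   0.00632382]
pin dir yaw err: tool yaw 0.2320915969531132
```

```bash
python3 -m creep '[-0.003,0,0.002,0,0,0, -0.007,0,0.004,0,0,0, -0.012,0,0.0055,0,0,0, -0.016,0,0.0055,0,0,0, -0.02,-0.0003,0.0055,0,0,0, -0.023,-0.0003,0.0055,0,0,0, -0.025,-0.0003,0.0055,0,0,0, -0.026,-0.0003,0.0055,0,0,0, -0.026,-0.0003,0.0055,0,0,0, -0.026,-0.0003,0.0055,0,0,0, -0.026,-0.0003,0.0055,0,0,0]' 
python3 - <<'E'
from h import *
a=vision.capture('scene')[:,:,::-1];b=vision.capture('top')[:,:,::-1]
cv2.imwrite('pics/f1f.png',a)
cv2.imwrite('pics/f1.png',np.hstack([cv2.resize(a[210:260,300:350],(500,500),interpolation=cv2.INTER_NEAREST),cv2.resize(b[190:250,280:316],(300,500),interpolation=cv2.INTER_NEAREST)]))
E
```

```text
time: 16.23
tool_pos: [0.462, -0.1451, 0.0638]
tcp_rot: [3.141, -0.0, -2.91]
contact_force: [-0.0, 0.4, -0.6]
finger_gap: 0.0365
grip_force: 8.1
```

View pics/f1.png

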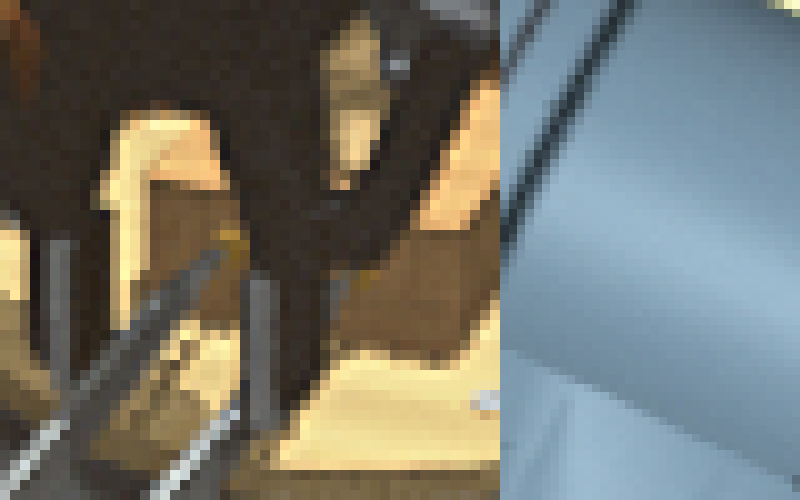

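```bash
python3 -m creep '[-0.001,0,0,0,0,0, -0.002,0,0,0,0,0, -0.003,0,0,0,0,0, -0.0035,0,0,0,0,0, -0.0035,0,0,0,0,0, -0.0035,0,0,0,0,0]' 
python3 - <<'E'
from h import *
a=vision.capture('scene')[:,:,::-1]
cv2.imwrite('pics/g1f.png',a);p=cv2.imread('pics/sc2.png');f=cv2.imread('pics/f1f.png')
R0=lambda i:cv2.resize(i[224:244,315:341],(400,300),interpolation=cv2.INTER_NEAREST)
cv2.imwrite('pics/g1.png',np.vstack([np.hstack([R0(a),R0(f)]),np.hstack([R0(p),R0(cv2.absdiff(a,f))])]))
E
```

```text
time: 16.83
tool_pos: [0.4635, -0.1444, 0.063]
tcp_rot: [3.141, -0.005, -2.91]
contact_force: [-5.6, -1.8, -0.1]
finger_gap: 0.036
grip_force: 8.1
```

View pics/g1.png

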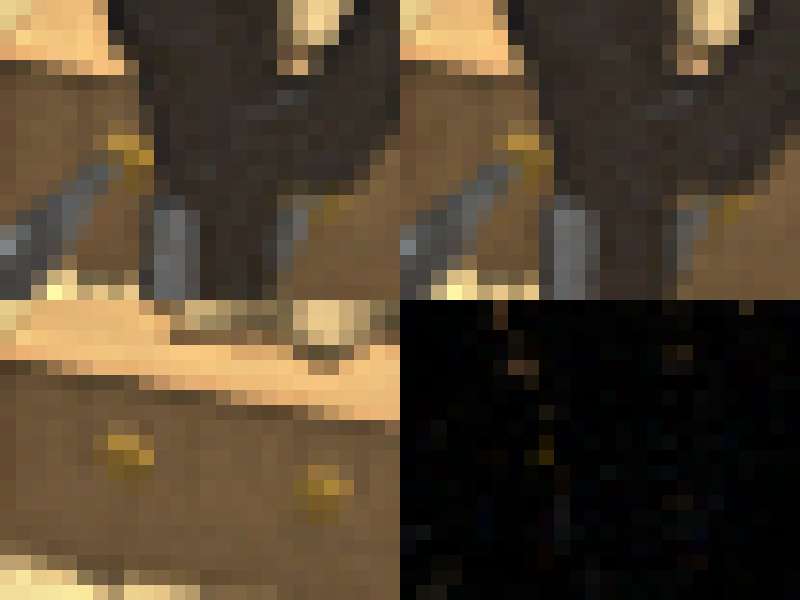

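```bash
python3 -m creep '[0.0015,0,0,0,0,0, 0.003,0,0,0,0,0, 0.003,-0.0005,0,0,0,0, 0.003,-0.0005,0,0,0,0, 0.003,-0.0005,0,0,0,0, 0.003,-0.0005,0,0,0,0, 0.003,-0.0005,0,0,0,0, 0.003,-0.0005,0,0,0,0]' 
python3 - <<'E'
from h import *
F=[];
for i in range(6):
    a=vision.capture('scene')[:,:,::-1];s=r.get_state();F.append(np.r_[s['contact_force'],s['tool_pos']])
print(np.mean(F,0).round(4),s['finger_gap'],s['grip_force'],s['tcp_rot'])
cv2.imwrite('pics/h1f.png',a);f=cv2.imread('pics/f1f.png')
# bow ring check against pre-contact picture: shift in image
w=np.hanning(30)[:,None]*np.hanning(30)
for n,(v,u) in dict(tipL=(228,308),ring=(262,283),pinR=(230,332)).items():
    g=lambda i:cv2.cvtColor(i,cv2.COLOR_BGR2GRAY).astype(np.float32)[v:v+30,u:u+30]
    print(n,cv2.phaseCorrelate(g(f),g(a.copy()),w.astype(np.float32)))
M=R.from_euler('xyz',s['tcp_rot']).as_matrix();print(M.T@(F[-1][3:]-[.462,-.1451,.0638]))
E
```

```text
time: 17.55
tool_pos: [0.4631, -0.1455, 0.064]
tcp_rot: [-3.141, 0.001, -2.909]
contact_force: [-0.4, 0.7, -0.9]
finger_gap: 0.036
grip_force: 8.2
[-0.1375 -0.1747 -0.9028  0.463  -0.1455  0.0639] 0.03614923251415993 8.107407242059708 [-3.14131025e+00  4.20205623e-04 -2.90936345e+00]
tipL ((0.14672472090946975, 0.13642817558151243), 1.1067395054631763)
ring ((0.43223540355050893, 0.46708683453659106), 0.8462142467498779)
pinR ((-0.06691124174102825, 0.041134411381301916), 0.9504959073331621)
[-0.00085498 -0.00063206 -0.00013812]
```

```bash
python3 - <<'E'
from h import *
s=r.get_state();M=R.from_euler('xyz',s['tcp_rot']).as_matrix()
for n,p in(('f1f',[.462,-.1451,.0638]),('h1f',s['tool_pos'])):
    a=cv2.imread(f'pics/{n}.png');h=cv2.cvtColor(a,cv2.COLOR_BGR2HSV)
    ex=proj('scene',np.array(p)+M@[.109,0,-.0068])
    u,v=ex.round().astype(int)
    m=((h[...,1]<50)&(h[...,2]>150)).astype(np.uint8)
    box=m[v-12:v+13,u-16:u+17];y,x=np.nonzero(box)
    c=np.c_[x+u-16,y+v-12].astype(np.float32)
    # ring only: points left of the neck
    k=c[c[:,0]<ex[0]+11];print(n,'expected',ex,'box',k.min(0),k.max(0),'centre',(k.min(0)+k.max(0))/2,'ellipse',cv2.fitEllipse(cv2.convexHull(k)),len(k))
    print({d:proj('scene',np.array(p)+M@(np.array([.109,0,-.0068])+q)).round(2).tolist() for d,q in(('back2',[.002,0,0]),('down2',[0,0,.002]))})
E
```

```text
f1f expected [297.45695123 272.63901752] box [288. 261.] [308. 277.] centre [298. 269.] ellipse ((297.9290771484375, 269.2745056152344), (16.23672103881836, 21.026813507080078), 76.1282730102539) 72
{'back2': [297.05, 273.15], 'down2': [297.47, 273.52]}
h1f expected [297.92972725 272.42484825] box [288. 260.] [308. 277.] centre [298.  268.5] ellipse ((298.1141357421875, 269.1052551269531), (17.445711135864258, 20.725893020629883), 63.857704162597656) 70
{'back2': [297.53, 272.93], 'down2': [297.94, 273.3]}
```

```bash
python3 -c "
from bench import job
print(job.close_job())"
```

```text
the job is handed in; nothing more can be done
None
```

I turned the table to the front stop, let go of the knob and handed in with the squeezed dividers held level at the points, each tip under about 1 mm from its head by my estimate. Tip gap is about 30 mm, from the 36 mm finger opening. During the approach the tips touched the heads once at about 6 N, the dividers slid back about 1 mm in the grip, and I backed off to no measurable force. I also viewed 12 pictures, over the limit of 10.

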